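# Put the double lid on the meatball pot and lift off its outer lid

### The job

The meatball pot has been refilled. Take the double lid off the green board by the red knob of its inner lid, which lifts both lids together, lower it gently onto the steel pot of meatballs until the inner lid sits level and fully home in the mouth, and let go of the knob. Then take the grey outer lid alone by its two black ears, lift it straight up until it is well clear above the red knob, leaving the inner lid seated as it is, and finish while still holding the outer lid level and still above the pot; leave everything else where it stands.

Things in the scene. Friction and masses are not known exactly. Their poses are not given: they have to be found in the camera images.
- knob (a point): Loose white inner lid, 180 g: centre of its red upright cylindrical knob (24 mm diameter, 34 mm tall), on a thin post. Underside of the flange (124 mm across, 6 mm thick) 50 mm below, bottom of the plug (97 mm across, foot bevelled to 86 mm) 62 mm below. The knob stands through the outer lid, its top 11 mm above the ears' tops; the outer lid rests on the flange, so lifting the knob lifts both
- inner_flange (a point): The same inner lid: centre of the underside of its flange, on the axis, 50 mm below the knob's centre. When fully home it coincides with point pot_mouth
- ears (a point): Loose grey metal outer lid, 200 g, 138 mm across, 34 mm hole, 5 mm skirt loose round the flange. Two upright black ears at y +-24 mm, 24 mm wide in x, 6 thick, 54 mm over their outer faces: grip both across y, knob free between. Site midway, 15 mm below ear tops, 31 above the lid's face, 40 above the skirt's edge; nested: 9 below knob centre. No catch; rises 66 mm to clear the knob
- pot_mouth (a point): Fixed round stainless pot with a yellow band and brown meatballs in it: 112 mm across, opening 104 mm, 85 mm tall, open on top. Site at the centre of the mouth, level with the rim. The inner lid's flange rests on the rim, its plug goes 12 mm into the mouth with 3.5 mm play all round
- board_top (a point): Fixed green cutting board, 180 x 180 x 12 mm, on which the double lid stands at the start on the inner lid's plug. Site at the centre of its top face
- tub_top (a point): Fixed square black tub of red tomatoes, 120 x 120 mm, 70 mm tall, not to be used. Site at the centre of its top
- sauce_cream_mid (a point): Loose squeeze bottle of cream sauce, 62 mm across, 195 mm tall with its nozzle. Site on its axis 70 mm above its foot
- sauce_pink_mid (a point): The same kind of bottle, pink sauce. Site on its axis 70 mm above its foot
- sauce_brown_mid (a point): The same kind of bottle, brown sauce. Site on its axis 70 mm above its foot
- bowl_mid (a point): Loose empty striped paper bowl, 124 mm across the top, 65 mm tall. Site on its axis 30 mm above its foot
- shaker_mid (a point): Loose amber spice shaker, 44 mm across, 85 mm tall. Site on its axis 40 mm above its foot
- spoon_grip (a point): Loose steel spoon about 200 mm long, lying flat. Site on its handle

How it is judged (in metres and radians):
On the way, in this order (a step that is already met when the one before it is completed fails the run):
1. both lids, still nested, are lifted off the board by the red knob (contact force between the fingers and inner above 1 N and contact force between inner and board below 0.05 N and z of inner_flange in the frame of board_top above 0.04 m and z of ears in the frame of knob below -0.006 m and horizontal distance between ears and knob below 0.008 m), for 0.1 s.
2. both lids, still nested, sit fully home on the meatball pot and the knob has been let go (horizontal distance between inner_flange and pot_mouth below 0.006 m and z of inner_flange in the frame of pot_mouth below 0.003 m and angle between inner_flange's own z axis and vertical below 0.05 rad and z of ears in the frame of knob below -0.006 m and horizontal distance between ears and knob below 0.008 m and contact force between the fingers and inner below 0.05 N and linear speed of inner below 0.02 m/s), for 0.2 s.
At the end, for the whole second after the job is handed in: Inner lid untouched and home on the pot (within 6 mm sideways, 3 mm in height, 0.05 rad). Fingers still hold the outer lid, clear of pot and inner lid: ears' site at least 117 mm above the rim, within 60 mm sideways of the pot's centre, tilted under 0.2 rad, slower than 30 mm/s (horizontal distance between inner_flange and pot_mouth below 0.006 m and z of inner_flange in the frame of pot_mouth below 0.003 m and angle between inner_flange's own z axis and vertical below 0.05 rad and contact force between each of the fingers, outer and inner below 0.05 N and contact force between outer and pot below 0.05 N and contact force between the fingers and outer above 1 N and z of ears in the frame of pot_mouth above 0.117 m and horizontal distance between ears and pot_mouth below 0.06 m and angle between ears's own z axis and vertical below 0.2 rad and linear speed of outer below 0.03 m/s and linear speed of inner below 0.02 m/s); the arm keeps its last pose, push and grip.
It fails at once if the lids came apart (outer more than 25 mm up) while the inner lid was not home on the meatball pot (z of ears in the frame of knob above 0.016 m and not (horizontal distance between inner_flange and pot_mouth below 0.006 m and z of inner_flange in the frame of pot_mouth below 0.003 m and angle between inner_flange's own z axis and vertical below 0.05 rad)).
It fails at once if the lids were dropped: the inner lid moved faster than 0.35 m/s without being held (contact force between the fingers and inner below 0.05 N and linear speed of inner above 0.35 m/s).
It fails at once if a bystander was moved by more than 30 mm (distance of any of sauce_cream_mid, sauce_pink_mid, sauce_brown_mid, bowl_mid, shaker_mid, spoon_grip from where it was at the start of the episode above 0.03 m).
It also fails if it takes over 54 s, if anything falls off the work surface, if the arm or the gripper's body presses on something with over 40 N, if the wrist force passes 120 N, or if a joint passes its speed limit or range.

### The arm

A 6-joint arm with a two-finger parallel gripper is mounted at the origin on the work surface. World frame = base frame: x ahead of the robot, y to its left, z up, the work surface at z = 0. Lengths are in mm, angles in rad, forces in N, time in s.
With the tool pointing down it reaches from about 400 to 925 mm from the base axis. Payload 12.5 kg.
Tool frame: the origin (TCP) lies on the front face of the gripper's body, between the roots of the fingers; the fingertips stand 78 mm ahead of it and the grasp point (between the pads) lies 59 mm ahead of it (r.tips_ahead is the distance from the TCP to the fingertips, in mm); y points along the fingers, z is the direction in which the jaws open and shut, and the axes are right-handed (so a half turn about y gives the same grasp; the last joint's range is limited). The gripper opens to 95 mm and grips with 3 to 60 N. Pads are 20 mm wide; open, the fingers measure 119 mm over their backs; the gripper's body (75 mm by 180 mm) begins 59 mm behind the grasp point.
Start: joints at [1.204, 0.491, 1.559, -0, 1.092, -0.106], TCP at [161.138, 603.881, 292.261] pointing down, gripper open.
Joint ranges: [-3.1, 3.1], [-0.84, 2.19], [0.05, 2.79], [-1.13, 4.28], [0.06, 2.93], [-2.69, 2.69]. Speed limits (rad/s): [2.22, 2.22, 2.79, 3.14, 3.14, 3.14].

### API

Orientations are given as a rotation vector (axis times angle).
In Python, from station import r gives the robot as it stands. The module is installed in compiled form; this text tells all that it offers.
- The arm moves only by the tool play_rows, never from a script. Its arguments are lists of equal length, an entry for each row: "offset": the shift along the tool's x, y, z in units of 100 cm (1.0 is 100 cm), a list of three; "dr": the turn, a rotation vector about the tool's x, y, z in units of 45 degrees (1.0 is 45 degrees), a list of three; "claw": the finger opening in mm, from 0 to 95.1. In form: {"offset": [[dx, dy, dz], ...], "dr": [[rx, ry, rz], ...], "claw": [claw, ...]}. A call has 1 to 12 rows; each row is the pose to reach, as a shift and turn from the pose commanded when the call began, along the tool's axes at that moment; what a row does not reach only later rows make up. A row lasts 1/8 s, in which the tool goes at most 62.5 mm and 10.7 degrees, less where a joint would pass 70% of its speed; a pose out of reach is approached as far as the arm can. A call with a number of a shift or a turn outside -1 to 1 is refused whole. A call with a gripper value outside its range is refused whole. The fingers move at their own pace and stop on an object; "squeeze" is the grip in N (left out, the last holds). Time passes only in rows, so rows that repeat a pose let the fingers close. It gives the time, the measured TCP pose, the force and the opening at its end, in the units of the state.
- r.sense(): the state, without advancing time (a new reading comes with each control period).
- r.capture(name): name is "side" or "top"; returns a dict with "frame" (384x512x3 uint8, blue, green, red), "fx", "fy", "cx", "cy" (pixels), "extrinsics" (4x4, takes a point from camera to world coordinates). Camera axes: x right, y down, z forward; pixel columns grow to the right and rows downward; lengths in mm; the calibration is good to about 2 mm. A picture is of the moment at which its call begins. There is no depth.
- r.close_job(): hands the job in, once; it reports no verdict.
The state is a dict: "clock": time; "joint_positions": joint angles; "joint_vel": joint speeds; "joint_torque": joint torques, N m; "tool_pos": TCP position; "tcp_rot": TCP orientation; "contact_force": force on the tool from outside, world axes, zero at the start; "torque": the same for the moment, N m; "grip_width": finger opening in mm.
Only numpy, scipy, OpenCV 4.12 (cv2) and the standard library are available. Lean on these libraries where they do the work, as an engineer would, in place of code of your own. Each camera call takes 0.05 s, during which the arm holds its last target.

## Working session

There is one attempt and no reset: what is moved stays moved. The work goes in short steps, Python scripts to look and compute and a tool call to move; the robot and the scene stay as the last step left them, time stands still between calls to the robot, and variables do not carry over. Pictures are saved under pics/ and viewed, and the job is handed in when it is done.

Besides the shell and the picture viewer there is one more tool, called after "Request:" by a JSON object that holds its "method" and its "body". play_rows: Moves the arm, as the interface text tells. Shifts and turns lie within -1 to 1; 1 stands for 100 cm of shift or 45 degrees of turn. Its arguments: {"type":"object","properties":{"offset":{"type":"array","items":{"type":"array","items":{"type":"number"}}},"dr":{"type":"array","items":{"type":"array","items":{"type":"number"}}},"claw":{"type":"array","items":{"type":"number"}},"squeeze":{"type":"number"}},"required":["offset","dr","claw"]}

```bash
mkdir -p pics; python3 - <<'E'
from station import r
import cv2,numpy as np
s=r.sense()
for k,v in s.items(): print(k,np.round(v,3))
for n in("top","side"):
    c=r.capture(n); cv2.imwrite(f"pics/{n}0.png",c["frame"]); print(n,c["fx"],c["fy"],c["cx"],c["cy"]); print(np.round(c["extrinsics"],3).tolist())
E
```

```text
clock 0.0
joint_positions [ 1.204  0.492  1.559 -0.     1.092 -0.106]
joint_vel [-0.     0.     0.001  0.002  0.001 -0.002]
joint_torque [ 0.0000e+00 -6.1266e+01 -2.5818e+01  6.9000e-02  4.8000e-02 -0.0000e+00]
tool_pos [161.091 603.722 291.666]
tcp_rot [-1.562  0.205 -0.205]
contact_force [-0.124 -0.024  0.721]
torque [-0.016 -0.028  0.011]
grip_width 95.449
top 348.1634177001544 348.1634177001544 255.67141225999342 191.1093078715205
[[0.015, -0.996, 0.088, 421.286], [-1.0, -0.014, 0.006, -86.913], [-0.004, -0.088, -0.996, 1078.285], [0.0, 0.0, 0.0, 1.0]]
side 420.919407953047 420.919407953047 251.2079411203061 193.50823615937972
[[0.707, -0.542, 0.455, 28.347], [-0.707, -0.526, 0.471, -560.608], [-0.016, -0.655, -0.755, 884.999], [0.0, 0.0, 0.0, 1.0]]
```

View pics/top0.png

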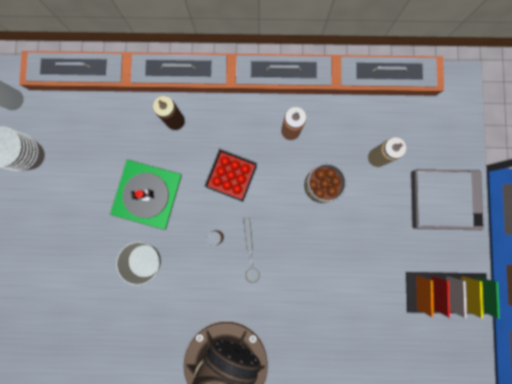

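View pics/side0.png

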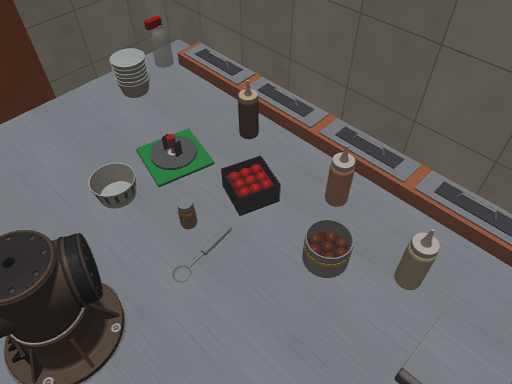

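The top view shows the lid on the green board near (145,195) and the pot near (325,183). The three bottles, tub, bowl, shaker and spoon are all visible. I'll zoom in on the lid and the pot.

```bash
python3 - <<'E'
import cv2,numpy as np
t=cv2.imread("pics/top0.png");s=cv2.imread("pics/side0.png")
f=lambda im,x,y,w,h,k:cv2.resize(im[y:y+h,x:x+w],(k*w,k*h),interpolation=cv2.INTER_CUBIC)
a=f(t,105,155,80,80,5);b=f(t,285,145,80,80,5);c=f(s,135,120,80,80,5) ;d=f(s,290,210,80,80,5)
cv2.imwrite("pics/zoom0.png",cv2.resize(np.vstack([np.hstack([a,b]),np.hstack([c,d])]),(600,600)))
E
```

```text
(no output)
```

View pics/zoom0.png

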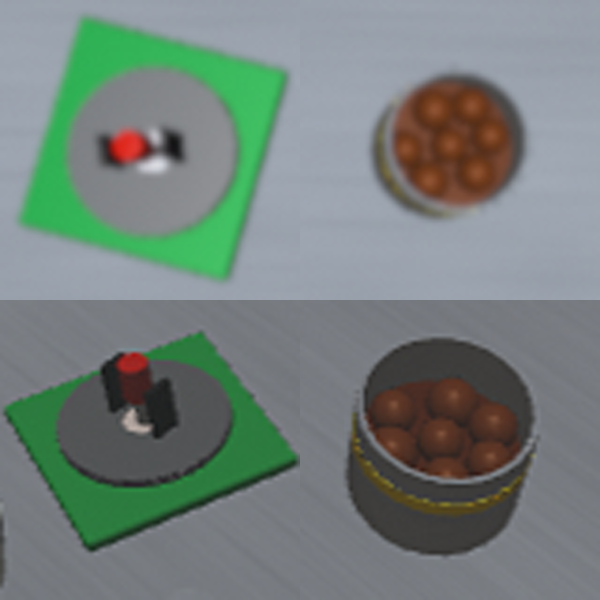

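```bash
cat > h.py <<'E'
import cv2,numpy as np
from scipy.optimize import least_squares
def load(c): return c
def ray(c,uv):
    uv=np.atleast_2d(np.asarray(uv,float)); E=c["extrinsics"]
    d=np.c_[(uv[:,0]-c["cx"])/c["fx"],(uv[:,1]-c["cy"])/c["fy"],np.ones(len(uv))]
    return E[:3,3],d@E[:3,:3].T
def plane(c,uv,z):
    o,d=ray(c,uv); return (o+d*((z-o[2])/d[:,2])[:,None])[:,:2]
def proj(c,P):
    P=np.atleast_2d(P);E=c["extrinsics"]; q=(P-E[:3,3])@E[:3,:3]
    return np.c_[q[:,0]/q[:,2]*c["fx"]+c["cx"],q[:,1]/q[:,2]*c["fy"]+c["cy"]]
def tri(cs,uvs):
    A=np.zeros((3,3));b=np.zeros(3);R=[]
    for c,uv in zip(cs,uvs):
        o,d=ray(c,uv);d=d[0]/np.linalg.norm(d[0]);M=np.eye(3)-np.outer(d,d);A+=M;b+=M@o
    p=np.linalg.solve(A,b)
    return p,[np.round(proj(c,p)[0]-uv,2) for c,uv in zip(cs,uvs)]
def circ(p,r=None):
    x0=p.mean(0)
    if r: f=lambda x:np.hypot(*(p-x[:2]).T)-r
    else: f=lambda x:np.hypot(*(p-x[:2]).T)-x[2]; x0=np.r_[x0,60]
    s=least_squares(f,x0,loss="soft_l1"); return s.x,np.sqrt(np.mean(s.fun**2))
E
python3 - <<'E'
from station import r
from h import *
for n in("top","side"):
    c=r.capture(n);f=c["frame"].astype(float);hsv=cv2.cvtColor(c["frame"],cv2.COLOR_BGR2HSV)
    b,g,rr=f[...,0],f[...,1],f[...,2]
    roi=np.zeros(b.shape,bool)
    if n=="top": roi[160:230,105:185]=1
    else: roi[125:190,130:220]=1
    green=((g>1.4*rr)&(g>1.4*b)&roi)
    cn=max(cv2.findContours(green.astype(np.uint8),cv2.RETR_EXTERNAL,cv2.CHAIN_APPROX_NONE)[0],key=cv2.contourArea)
    fill=np.zeros(b.shape,np.uint8);cv2.drawContours(fill,[cn],-1,1,-1)
    P=plane(c,cn[:,0],12).astype(np.float32); rect=cv2.minAreaRect(P); print(n,"board",rect)
    red=(rr>1.6*g)&(rr>1.6*b)&(rr>40)&(roi)
    v,u=np.nonzero(red);w=rr[red]-g[red];print(" red n",len(u),"c",u.mean(),v.mean(), "wc",np.average(u,weights=w),np.average(v,weights=w),"bbox",u.min(),u.max(),v.min(),v.max())
    hole=((fill==1)&~green).astype(np.uint8)
    hc=max(cv2.findContours(hole,cv2.RETR_EXTERNAL,cv2.CHAIN_APPROX_NONE)[0],key=cv2.contourArea)
    for z in(34,29): print(" disc z",z,circ(plane(c,hc[:,0],z)),circ(plane(c,hc[:,0],z),69))
    dark=(f.max(2)<(60 if n=="top" else 42))&(fill==1)&~green&~red
    nl,lab,st,ce=cv2.connectedComponentsWithStats(dark.astype(np.uint8))
    for i in range(1,nl):
        if st[i,4]>5: print(" dark",st[i],ce[i].round(2))
E
```

```text
top board ((502.4219665527344, 257.8464660644531), (176.71923828125, 176.22630310058594), 75.75154876708984)
 red n 77 c 138.57142857142858 193.84415584415584 wc 138.58041087362523 193.6733762191326 bbox 133 144 190 198
 disc z 34 (array([497.5326562 , 251.62699842,  67.53450722]), np.float64(0.8125138266296407)) (array([497.56058494, 251.53011024]), np.float64(1.6608464572715806))
 disc z 29 (array([497.89772857, 253.24804821,  67.85777162]), np.float64(0.8164080136032128)) (array([497.90063168, 253.14956003]), np.float64(1.3903302288468906))
 dark [149 191   4   6  18] [150.78 193.5 ]
side board ((500.70947265625, 256.53985595703125), (184.3009490966797, 177.88377380371094), 75.74996948242188)
 red n 90 c 170.16666666666666 139.83333333333334 wc 169.94005691924582 138.0409107079331 bbox 166 174 134 147Traceback (most recent call last):
  File "<stdin>", line 16, in <module>
ValueError: max() iterable argument is empty
```

```bash
python3 - <<'E'
from station import r
from h import *
T=r.capture("top");S=r.capture("side")
print(T["frame"][186:202,128:160,2]);print(T["frame"][186:202,128:160,1])
print(S["frame"][128:162,160:186,2]);print(S["frame"][128:162,160:186,1])
E
```

```text
[[126 126 127 126 127 128 129 129 129 130 130 130 131 132 132 132 132 133
  132 132 133 133 134 134 135 134 135 136 135 137 136 137]
 [126 127 127 127 128 128 128 128 130 130 132 132 132 131 132 133 133 133
  132 130 129 130 132 133 134 134 135 136 136 137 137 137]
 [126 126 126 126 127 128 129 129 132 137 143 142 137 132 132 134 137 140
  137 127 118 118 123 127 131 133 135 136 137 137 137 137]
 [126 126 125 122 122 122 126 132 143 158 169 169 157 142 132 136 144 155
  153 130 103  96 100 107 117 126 132 136 136 137 137 137]
 [126 123 117 111 105 107 118 139 165 187 201 201 189 168 142 135 148 171
  174 143 100  72  66  74  90 109 125 134 136 137 138 138]
 [125 122 109  92  78  81 108 152 188 210 218 219 215 197 162 132 139 171
  183 154 105  63  40  41  58  89 117 133 136 137 138 138]
 [125 121 107  82  60  61 111 168 205 218 222 224 223 214 180 136 120 149
  171 150 104  61  31  22  38  76 113 132 136 137 137 138]
 [126 122 110  84  58  62 119 181 213 221 223 225 224 218 191 139 103 118
  141 128  92  56  29  20  36  74 113 133 136 137 138 138]
 [127 125 114  89  63  64 118 179 21
[... 9871 characters left out ...]
58  30  31
   39  67  86  85  84  83  84  84]
 [ 84  84  83  84  84  83  84  83  83  82  81  81  80  81  83  74  34  36
   64  87  84  84  83  83  84  84]
 [ 85  84  84  84  83  84  84  84  84  83  83  83  83  84  84  85  87  87
   87  85  83  84  83  84  84  83]
 [ 83  84  84  84  83  83  84  84  84  84  83  84  83  84  84  84  84  84
   84  84  84  83  84  84  84  84]
 [ 84  84  83  84  83  83  83  84  83  84  84  83  84  83  85  84  84  84
   83  84  84  84  84  85  84  84]
 [ 84  84  85  83  84  83  83  85  84  84  84  84  84  84  84  84  84  83
   85  84  84  83  85  83  83  84]
 [ 84  84  83  84  84  84  84  83  84  84  84  83  84  83  84  84  84  83
   84  84  84  83  83  83  84  83]]
```

```bash
python3 - <<'E'
import cv2,numpy as np
t=cv2.imread("pics/top0.png");s=cv2.imread("pics/side0.png")
def f(im,x,y,w,h,k):
    o=cv2.resize(im[y:y+h,x:x+w],(k*w,k*h),interpolation=cv2.INTER_CUBIC)
    o=np.clip(o.astype(float)*1.4,0,255).astype(np.uint8)
    for i in range(0,w,5): cv2.line(o,(i*k+k//2,0),(i*k+k//2,5),(0,255,255),1);cv2.putText(o,str(x+i),(i*k,16),0,.35,(0,255,255))
    for i in range(0,h,5): cv2.line(o,(0,i*k+k//2),(5,i*k+k//2),(0,255,255),1);cv2.putText(o,str(y+i),(6,i*k+12),0,.35,(0,255,255))
    return o
cv2.imwrite("pics/z1.png",np.hstack([f(t,125,180,36,40,11),f(s,156,128,36,40,11)]))
E
```

```text
(no output)
```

View pics/z1.png

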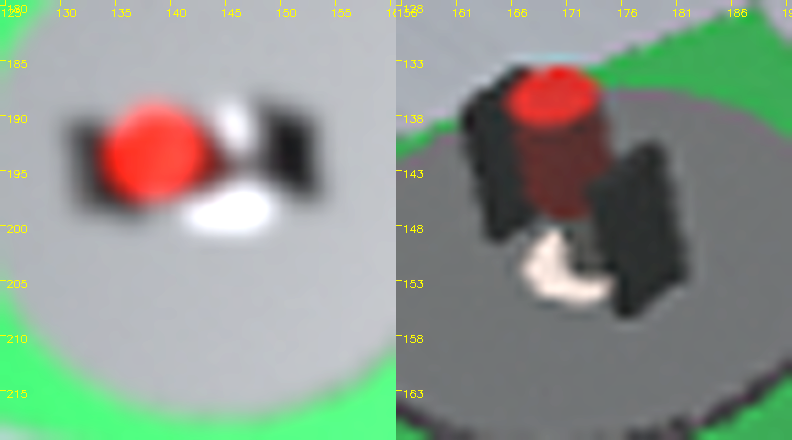

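```bash
python3 - <<'E'
from station import r
from h import *
T=r.capture("top");S=r.capture("side")
ex=lambda c:np.clip(c["frame"][...,2].astype(float)-c["frame"][...,1],0,None)
e=ex(T);m=np.zeros_like(e,bool);m[186:202,130:148]=1;m&=e>75
v,u=np.nonzero(m);tk=(u.mean(),v.mean());print("top knob",tk,len(u))
e=ex(S);m=np.zeros_like(e,bool);m[132:141,164:177]=1;m&=e>60
v,u=np.nonzero(m);sk=(u.mean(),v.mean());print("side knob",sk,len(u))
print(tri([T,S],[tk,sk]), plane(T,[tk],91),plane(S,[sk],91))
b=plane(S,[(176.3,156.3),(182.3,152.5)],34);print("ear bottom",b,np.linalg.norm(b[1]-b[0]),np.degrees(np.arctan2(*(b[1]-b[0])[::-1])))
b=plane(S,[(161.8,137),(167.3,133.5)],80);print("ear top",b,np.linalg.norm(b[1]-b[0]),np.degrees(np.arctan2(*(b[1]-b[0])[::-1])))
b=plane(T,[(130.8,190),(131.6,198)],80);print("left",b,np.degrees(np.arctan2(*(b[1]-b[0])[::-1])))
# side disc: lid grey vs green; purple rim edge below
f=S["frame"].astype(int)
# pot
for n,c,(x0,y0,x1,y1) in(("top",T,(295,155,355,215)),("side",S,(290,212,365,285))):
    g=cv2.cvtColor(c["frame"],cv2.COLOR_BGR2GRAY)[y0:y1,x0:x1]; hs=cv2.cvtColor(c["frame"],cv2.COLOR_BGR2HSV)[y0:y1,x0:x1]
    print(n,"bg",g[:3].mean(),g[-3:].mean()); cv2.imwrite(f"pics/p_{n}.png",cv2.resize(c["frame"][y0:y1,x0:x1],None,fx=7,fy=7,interpolation=cv2.INTER_CUBIC))
E
```

```text
top knob (np.float64(138.6984126984127), np.float64(193.53968253968253)) 63
side knob (np.float64(169.65714285714284), np.float64(136.31428571428572)) 35
(array([496.66314366, 251.61132342,  92.56776037]), [array([-0.08,  0.09]), array([0.12, 0.  ])]) [[497.05392356 251.9255952 ]] [[497.34435521 253.47655382]]
ear bottom [[490.45904681 228.23429739]
 [512.75622864 228.1585959 ]] 22.297310340210895 -0.1945249911521228
ear top [[486.23335036 278.76832834]
 [506.66048101 279.49534122]] 20.440063953833018 2.0383281381905265
left [[507.80834869 278.96659391]
 [484.73255201 275.58774224]] -171.66971692625742
top bg 158.9111111111111 162.42222222222222
side bg 121.56 124.33333333333333
```

View pics/p_top.png

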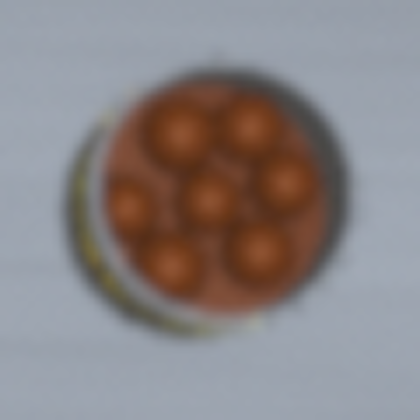

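View pics/p_side.png

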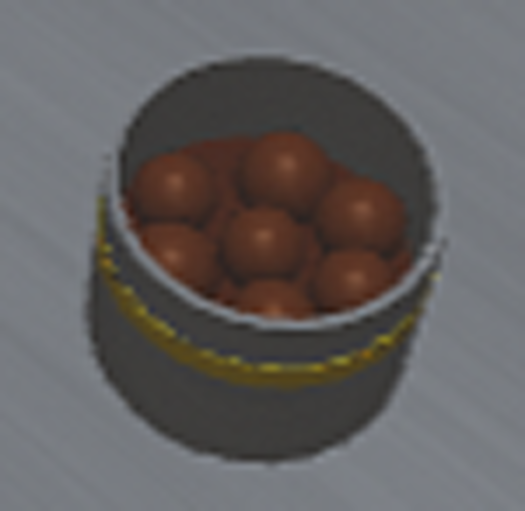

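```bash
python3 - <<'E'
from station import r
from h import *
T=r.capture("top");S=r.capture("side")
# radial edge profile around the projected rim
for n,c,ctr,rng in(("top",T,None,None),("side",S,None,None)):
    g=cv2.GaussianBlur(c["frame"],(0,0),0.6)[...,0].astype(np.float32) # blue channel: brown & dark low, rim/table high
    c0=np.array([520.,-295.]) 
    uv0={"top":(325.5,183),"side":(328.5,239)}[n]
    c0=plane(c,[uv0],85)[0]
    for it in range(4):
        a=np.radians(np.arange(0,360,3)); rs=np.arange(44,62,.25)
        P=np.stack([c0[0]+np.outer(np.cos(a),rs),c0[1]+np.outer(np.sin(a),rs),np.full((len(a),len(rs)),85.)],-1)
        uv=proj(c,P.reshape(-1,3)).reshape(len(a),len(rs),2).astype(np.float32)
        pr=cv2.remap(g,uv[...,0],uv[...,1],cv2.INTER_CUBIC)
        d=np.gradient(pr,axis=1)
        i=d.argmax(1); R=rs[i]; ok=(d.max(1)>2)&(i>2)&(i<len(rs)-3)
        pts=np.c_[c0[0]+R*np.cos(a),c0[1]+R*np.sin(a)][ok]
        x,e=circ(pts); c0=x[:2]
    print(n,"rising edge circle",x.round(2),round(e,2),ok.sum(),"r=52",circ(pts,52)[0].round(2),"; R by angle",np.round(R[::10],1))
E
```

```text
top rising edge circle [ 539.11 -285.5    49.85] 0.95 120 r=52 [ 539.19 -285.48] ; R by angle [48.8 49.  49.8 49.  49.8 51.  49.5 50.2 49.2 48.5 49.8 50. ]
side rising edge circle [ 539.55 -284.57   51.83] 0.49 120 r=52 [ 539.56 -284.56] ; R by angle [51.8 52.  52.8 51.8 51.8 51.2 52.  51.8 51.8 51.8 52.5 52.5]
```

```bash
cat >> h.py <<'E'
def radial(c,c0,z,r0,r1,chan,sign,iters=4,rad=None):
    g=cv2.GaussianBlur(chan.astype(np.float32),(0,0),0.6)
    for it in range(iters):
        a=np.radians(np.arange(0,360,3)); rs=np.arange(r0,r1,.25)
        P=np.stack([c0[0]+np.outer(np.cos(a),rs),c0[1]+np.outer(np.sin(a),rs),np.full((len(a),len(rs)),float(z))],-1)
        uv=proj(c,P.reshape(-1,3)).reshape(len(a),len(rs),2).astype(np.float32)
        d=sign*np.gradient(cv2.remap(g,uv[...,0],uv[...,1],cv2.INTER_CUBIC),axis=1)
        i=d.argmax(1); R=rs[i]; ok=(d.max(1)>1.5)&(i>2)&(i<len(rs)-3)
        pts=np.c_[c0[0]+R*np.cos(a),c0[1]+R*np.sin(a)][ok]
        x,e=circ(pts,rad); c0=x[:2]
    return x.round(2),round(float(e),2),int(ok.sum())
E
python3 - <<'E'
from station import r
from h import *
T=r.capture("top");S=r.capture("side")
for n,c in(("top",T),("side",S)):
    f=c["frame"].astype(float); gr=f[...,2]-f[...,1]  # red minus green: 0 on lid, neg on green
    for z in (34,): print(n,"disc",radial(c,(497,252),z,60,78,gr,-1))
    print(n,"knobtop",radial(c,(497,252.5),91,7,17,gr,-1),radial(c,(497,252.5),91,7,17,gr,-1,rad=12))
E
```

```text
top disc (array([497.52, 251.88,  69.47]), 0.98, 120)
top knobtop (array([497.04, 252.47,  12.24]), 1.24, 120) (array([497.08, 252.34]), 1.3, 120)
side disc (array([495.51, 249.73,  70.94]), 1.64, 110)
side knobtop (array([497.7 , 253.12,  11.42]), 0.77, 120) (array([497.66, 253.19]), 1.02, 120)
```

```bash
python3 - <<'E'
from station import r
from h import *
from scipy.spatial.transform import Rotation as Ro
T=r.capture("top");S=r.capture("side")
for n,a,b in(("pink",(294.5,114),(346,153)),("cream",(395,147),(430,232)),("brown",(163,103),(249,90))): print(n,plane(T,[a],180).round(0),tri([T,S],[a,b])[0].round())
print("shaker",plane(T,[(215,238)],85),"bowl",plane(T,[(140,262)],60),"tub",plane(T,[(231,175)],70))
s=r.sense();R=Ro.from_rotvec(s["tcp_rot"]).as_matrix();print(R.round(3)); print(s["tool_pos"])
E
```

```text
pink [[ 707. -181.]] [ 713. -185.  167.]
cream [[ 622. -444.]] [ 627. -451.  180.]
brown [[732. 168.]] [737. 172. 165.]
shaker [[374.35950558  32.00164463]] bowl [[301.20078669 249.99307004]] tub [[556.82018858  -8.38457391]]
[[ 0.966  0.     0.258]
 [-0.258  0.     0.966]
 [ 0.    -1.     0.   ]]
[161.16262323 603.87585453 292.26602988]
```

Request:
{"method": "play_rows", "body": {"offset": [[0.035,0,-0.021],[0.07,0,-0.042],[0.105,0,-0.063],[0.14,0,-0.084],[0.175,0,-0.105],[0.21,0,-0.126],[0.245,0,-0.147],[0.28,0,-0.168],[0.315,0,-0.189],[0.35,0,-0.21],[0.385,0,-0.232],[0.4153,0,-0.2525]], "dr": [[0,0.08,0],[0,0.16,0],[0,0.24,0],[0,0.32,0],[0,0.4,0],[0,0.48,0],[0,0.56,0],[0,0.64,0],[0,0.72,0],[0,0.8,0],[0,0.9,0],[0,1,0]], "claw": [70,70,70,70,70,70,70,70,70,70,70,70], "squeeze": 25}}

```text
clock: 2.2
tool_pos: [498.2, 251.7, 292.3]
tcp_rot: [-1.412, 0.817, -0.817]
contact_force: [0.6, 0.3, 0.2]
grip_width: 70.1
```

Request:
{"method": "play_rows", "body": {"offset": [[0,0.02,0],[0,0.04,0],[0,0.06,0],[0,0.06,0]], "dr": [[0,0.2,0],[0,0.4,0],[0,0.578,0],[0,0.578,0]], "claw": [70,70,70,70]}}

```text
clock: 2.7
tool_pos: [497.0, 252.7, 231.3]
tcp_rot: [-1.244, 1.158, -1.156]
contact_force: [-0.5, -0.1, 0.7]
grip_width: 70.0
```

```bash
cat >> h.py <<'E'
def st(r):
    from scipy.spatial.transform import Rotation as Ro
    s=r.sense();R=Ro.from_rotvec(s["tcp_rot"]).as_matrix()
    print("t",s["clock"],"p",np.round(s["tool_pos"],1),"yaw z",np.degrees(np.arctan2(R[1,2],R[0,2])).round(2),"down",R[:,1].round(4),"F",np.round(s["contact_force"],2),"M",np.round(s["torque"],2),"w",round(s["grip_width"],1),"q",np.round(s["joint_positions"],2))
    return s,R
def mv(R,d): print("tool offset (units)",np.round(R.T@np.asarray(d,float)/1000,4))
E
python3 - <<'E'
from station import r
from h import *
s,R=st(r); mv(R,np.r_[497.3,252.8,160]-s["tool_pos"])
for n in("top","side"):
    c=r.capture(n); cv2.imwrite(f"pics/{n}1.png",c["frame"])
E
```

```text
t 2.7 p [497.  252.7 231.3] yaw z 4.1 down [-2.2e-03 -7.0e-04 -1.0e+00] F [-0.47 -0.13  0.69] M [-0.07 -0.    0.05] w 70.0 q [0.35 0.47 1.79 0.   0.88 0.28]
tool offset (units) [-0.0002  0.0713  0.0005]
```

View pics/side1.png

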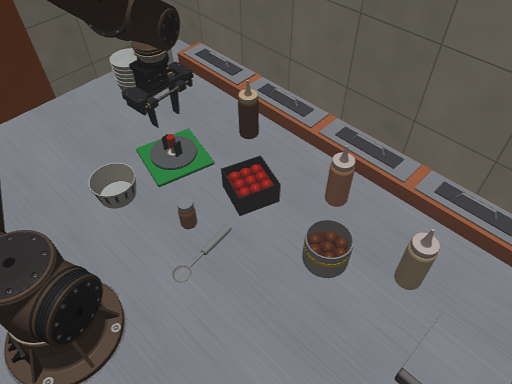

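View pics/top1.png

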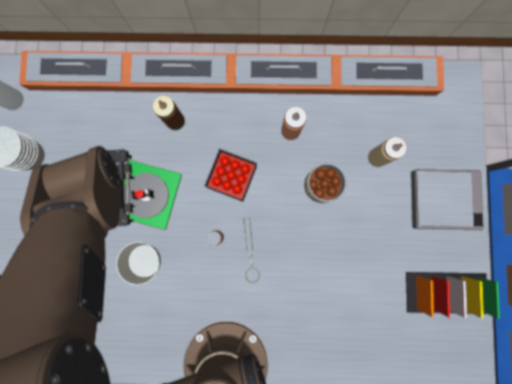

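Request:
{"method": "play_rows", "body": {"offset": [[0,0.02,0],[0,0.04,0.0003],[0,0.06,0.0005],[0,0.068,0.0005],[0,0.071,0.0005]], "dr": [[0,0,0],[0,0,0],[0,0,0],[0,0,0],[0,0,0]], "claw": [70,70,70,70,70]}}

```text
clock: 3.42
tool_pos: [498.0, 253.0, 161.7]
tcp_rot: [-1.242, 1.156, -1.156]
contact_force: [1.0, 1.1, 0.7]
grip_width: 69.8
```

```bash
python3 - <<'E'
from station import r
from h import *
s,R=st(r); mv(R,np.r_[497.3,252.8,133]-s["tool_pos"])
c=r.capture("side"); f=c["frame"]
print(proj(c,[[497.3,252.8,s["tool_pos"][2]-78]]))
cv2.imwrite("pics/s2.png",cv2.resize(f[70:190,110:230],(600,600),interpolation=cv2.INTER_CUBIC))
E
```

```text
t 3.425 p [498.  253.  161.7] yaw z 4.11 down [ 6.e-04  3.e-04 -1.e+00] F [0.97 1.07 0.7 ] M [-0.09  0.03 -0.03] w 69.8 q [0.35 0.57 1.85 0.   0.72 0.28]
tool offset (units) [ 0.0001  0.0287 -0.0007]
[[170.20790498 138.378513  ]]
```

View pics/s2.png

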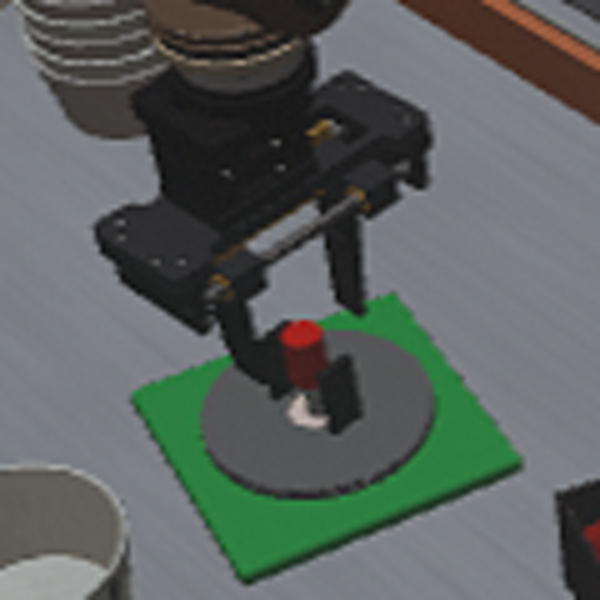

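Request:
{"method": "play_rows", "body": {"offset": [[0,0.01,0],[0,0.02,0],[0,0.028,0],[0,0.028,0],[0,0.028,0],[0,0.028,0],[0,0.028,0],[0,0.028,0],[0,0.028,0]], "dr": [[0,0,0],[0,0,0],[0,0,0],[0,0,0],[0,0,0],[0,0,0],[0,0,0],[0,0,0],[0,0,0]], "claw": [70,70,70,50,35,20,15,15,15], "squeeze": 25}}

```text
clock: 4.6
tool_pos: [497.9, 252.9, 133.3]
tcp_rot: [-1.241, 1.157, -1.157]
contact_force: [-0.6, -0.7, 1.2]
grip_width: 24.0
```

```bash
python3 - <<'E'
from station import r
from h import *
s,R=st(r)
for i in range(3): c=r.capture("side")
st(r)
E
```

```text
t 4.6 p [497.9 252.9 133.3] yaw z 4.05 down [ 4.e-04  2.e-04 -1.e+00] F [-0.56 -0.72  1.25] M [-0.04 -0.   -0.02] w 24.0 q [0.35 0.61 1.87 0.   0.66 0.28]
t 4.75 p [497.9 252.9 133.3] yaw z 4.05 down [ 4.e-04  2.e-04 -1.e+00] F [ 0.01 -0.3   0.74] M [-0.1  -0.02 -0.02] w 23.7 q [0.35 0.61 1.87 0.   0.66 0.28]
```

Request:
{"method": "play_rows", "body": {"offset": [[0,-0.003,0],[0,-0.008,0],[0,-0.015,0],[0,-0.025,0],[0,-0.037,0],[0,-0.05,0],[0,-0.065,0],[0,-0.08,0],[0,-0.092,0],[0,-0.1,0],[0,-0.1,0],[0,-0.1,0]], "dr": [[0,0,0],[0,0,0],[0,0,0],[0,0,0],[0,0,0],[0,0,0],[0,0,0],[0,0,0],[0,0,0],[0,0,0],[0,0,0],[0,0,0]], "claw": [15,15,15,15,15,15,15,15,15,15,15,15], "squeeze": 35}}

```text
clock: 6.25
tool_pos: [497.6, 252.8, 232.8]
tcp_rot: [-1.242, 1.157, -1.157]
contact_force: [0.5, 0.4, -4.0]
grip_width: 23.6
```

```bash
python3 - <<'E'
from station import r
from h import *
s,R=st(r); mv(R,np.r_[539.4,-285,s["tool_pos"][2]]-s["tool_pos"])
c=r.capture("side"); f=c["frame"]
cv2.imwrite("pics/s3.png",cv2.resize(f[70:190,110:230],(600,600),interpolation=cv2.INTER_CUBIC))
E
```

```text
t 6.25 p [497.6 252.8 232.8] yaw z 4.05 down [-7.e-04 -2.e-04 -1.e+00] F [ 0.46  0.37 -4.03] M [-0.08  0.05  0.  ] w 23.6 q [0.35 0.47 1.79 0.   0.89 0.28]
tool offset (units) [5.394e-01 1.000e-04 3.700e-03]
```

View pics/s3.png

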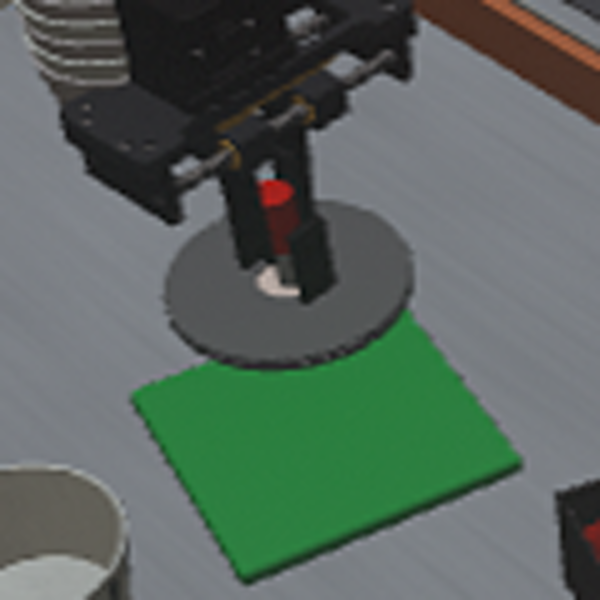

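Request:
{"method": "play_rows", "body": {"offset": [[0.008,-0.004,0],[0.02,-0.01,0],[0.038,-0.018,0],[0.06,-0.026,0],[0.085,-0.034,0],[0.112,-0.04,0],[0.14,-0.044,0],[0.168,-0.045,0.001],[0.196,-0.045,0.001],[0.224,-0.045,0.001],[0.252,-0.045,0.0015],[0.28,-0.045,0.002]], "dr": [[0,0,0],[0,0,0],[0,0,0],[0,0,0],[0,0,0],[0,0,0],[0,0,0],[0,0,0],[0,0,0],[0,0,0],[0,0,0],[0,0,0]], "claw": [15,15,15,15,15,15,15,15,15,15,15,15]}}

```text
clock: 7.8
tool_pos: [519.2, -28.2, 278.9]
tcp_rot: [-1.241, 1.157, -1.158]
contact_force: [0.7, -0.0, -2.5]
grip_width: 23.5
```

Request:
{"method": "play_rows", "body": {"offset": [[0.028,0,0],[0.056,0,0],[0.084,0,0],[0.112,0,0],[0.14,0,0.001],[0.166,0,0.001],[0.19,0,0.001],[0.212,0,0.0015],[0.23,0,0.0017],[0.245,0,0.0017],[0.254,0,0.0017],[0.2594,0,0.0017]], "dr": [[0,0,0],[0,0,0],[0,0,0],[0,0,0],[0,0,0],[0,0,0],[0,0,0],[0,0,0],[0,0,0],[0,0,0],[0,0,0],[0,0,0]], "claw": [15,15,15,15,15,15,15,15,15,15,15,15]}}

```text
clock: 9.3
tool_pos: [539.6, -285.2, 278.1]
tcp_rot: [-1.242, 1.157, -1.157]
contact_force: [-0.0, -0.9, -3.1]
grip_width: 23.8
```

```bash
python3 - <<'E'
from station import r
from h import *
s,R=st(r); mv(R,np.r_[539.4,-285,s["tool_pos"][2]]-s["tool_pos"])
for n in("top","side"):
    c=r.capture(n); cv2.imwrite(f"pics/{n}4.png",c["frame"])
E
```

```text
t 9.3 p [ 539.6 -285.2  278.1] yaw z 4.05 down [-1.e-04  3.e-04 -1.e+00] F [-0.01 -0.95 -3.11] M [-0.11  0.02  0.02] w 23.8 q [-0.59  0.48  1.61  0.    1.04 -0.67]
tool offset (units) [-0.0002  0.     -0.0002]
```

View pics/side4.png

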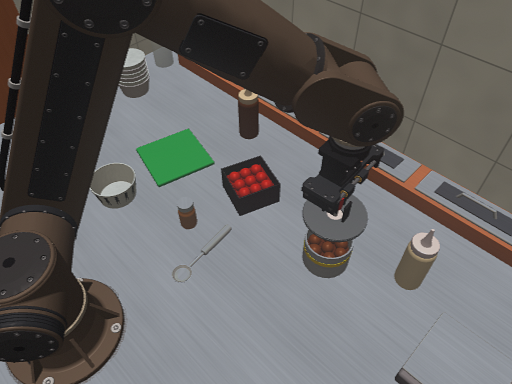

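View pics/top4.png

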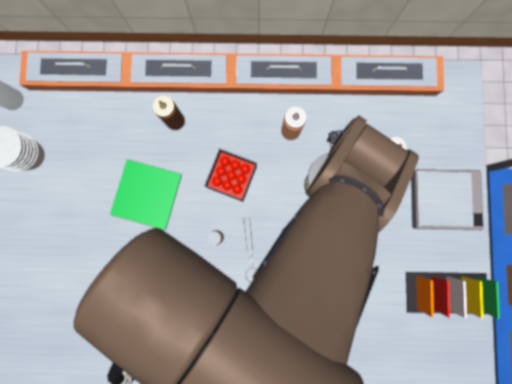

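Request:
{"method": "play_rows", "body": {"offset": [[0,0.006,0],[0,0.016,0],[0,0.028,0],[0,0.04,0],[0,0.05,0],[0,0.058,0],[0,0.063,0],[0,0.066,0],[0,0.066,0],[0,0.066,0]], "dr": [[0,0,0],[0,0,0],[0,0,0],[0,0,0],[0,0,0],[0,0,0],[0,0,0],[0,0,0],[0,0,0],[0,0,0]], "claw": [15,15,15,15,15,15,15,15,15,15]}}

```text
clock: 10.65
tool_pos: [539.6, -285.0, 212.5]
tcp_rot: [-1.242, 1.157, -1.157]
contact_force: [-0.1, 0.3, -3.3]
grip_width: 23.2
```

```bash
python3 - <<'E'
from station import r
from h import *
s,R=st(r); mv(R,np.r_[539.4,-285,s["tool_pos"][2]]-s["tool_pos"])
c=r.capture("side"); f=c["frame"]
cv2.imwrite("pics/s5.png",cv2.resize(f[170:290,270:390],(600,600),interpolation=cv2.INTER_CUBIC))
E
```

```text
t 10.65 p [ 539.6 -285.   212.5] yaw z 4.05 down [ 4.e-04 -2.e-04 -1.e+00] F [-0.11  0.32 -3.29] M [-0.12  0.03 -0.02] w 23.2 q [-0.59  0.56  1.68  0.    0.9  -0.66]
tool offset (units) [ 0.     -0.     -0.0002]
```

View pics/s5.png

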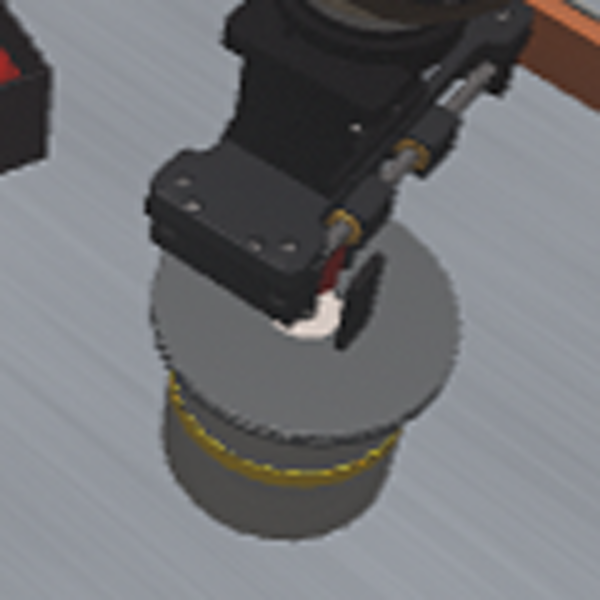

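Request:
{"method": "play_rows", "body": {"offset": [[0,0.002,0],[0,0.004,0],[0,0.006,0],[0,0.008,0],[0,0.01,0],[0,0.012,0],[0,0.012,0]], "dr": [[0,0,0],[0,0,0],[0,0,0],[0,0,0],[0,0,0],[0,0,0],[0,0,0]], "claw": [15,15,15,15,15,15,15]}}

```text
clock: 11.58
tool_pos: [539.5, -284.9, 200.0]
tcp_rot: [-1.242, 1.157, -1.157]
contact_force: [-0.1, 0.0, -3.4]
grip_width: 23.4
```

```bash
python3 - <<'E'
from station import r
from h import *
st(r);r.capture("side");st(r)
E
```

```text
t 11.575 p [ 539.5 -284.9  200. ] yaw z 4.04 down [-2.e-04  3.e-04 -1.e+00] F [-0.07  0.03 -3.37] M [-0.11  0.08 -0.02] w 23.4 q [-0.59  0.57  1.69  0.    0.88 -0.66]
t 11.625 p [ 539.5 -284.9  200.1] yaw z 4.05 down [-1.e-04  1.e-04 -1.e+00] F [-0.17 -0.28 -3.18] M [-0.08  0.06  0.02] w 23.4 q [-0.59  0.57  1.69  0.    0.88 -0.66]
```

Plug is 6 mm into the mouth with no contact force. I'll keep lowering.

Request:
{"method": "play_rows", "body": {"offset": [[0,0.001,0],[0,0.002,0],[0,0.003,0],[0,0.004,0],[0,0.005,0],[0,0.005,0],[0,0.005,0]], "dr": [[0,0,0],[0,0,0],[0,0,0],[0,0,0],[0,0,0],[0,0,0],[0,0,0]], "claw": [15,15,15,15,15,15,15]}}

```text
clock: 12.5
tool_pos: [539.6, -284.9, 195.2]
tcp_rot: [-1.242, 1.157, -1.157]
contact_force: [-1.0, -0.8, -3.0]
grip_width: 23.3
```

```bash
python3 - <<'E'
from station import r
from h import *
st(r);r.capture("side");st(r)
E
```

```text
t 12.5 p [ 539.6 -284.9  195.2] yaw z 4.05 down [ 0.e+00  1.e-04 -1.e+00] F [-0.96 -0.76 -2.99] M [-0.07  0.07  0.01] w 23.3 q [-0.59  0.58  1.7   0.    0.87 -0.66]
t 12.55 p [ 539.6 -285.   195.3] yaw z 4.04 down [ 2.e-04  0.e+00 -1.e+00] F [ 0.18 -0.56 -2.73] M [-0.12  0.06 -0.02] w 23.4 q [-0.59  0.58  1.7   0.    0.87 -0.66]
```

Request:
{"method": "play_rows", "body": {"offset": [[0,0.0005,0],[0,0.001,0],[0,0.0013,0],[0,0.0013,0],[0,0.0013,0]], "dr": [[0,0,0],[0,0,0],[0,0,0],[0,0,0],[0,0,0]], "claw": [15,15,15,15,15]}}

```text
clock: 13.18
tool_pos: [539.5, -284.9, 194.3]
tcp_rot: [-1.242, 1.157, -1.157]
contact_force: [-1.8, 1.1, 5.7]
grip_width: 23.4
```

```bash
python3 - <<'E'
from station import r
from h import *
st(r);r.capture("side");st(r)
E
```

```text
t 13.175 p [ 539.5 -284.9  194.3] yaw z 4.05 down [ 3.e-04 -1.e-04 -1.e+00] F [-1.85  1.14  5.7 ] M [ 0.16  0.54 -0.01] w 23.4 q [-0.59  0.58  1.7   0.    0.87 -0.66]
t 13.225 p [ 539.6 -284.9  194.3] yaw z 4.05 down [ 3.e-04 -1.e-04 -1.e+00] F [-3.34  1.98  5.78] M [0.16 0.55 0.05] w 23.5 q [-0.59  0.58  1.7   0.    0.87 -0.66]
```

Request:
{"method": "play_rows", "body": {"offset": [[0,0,0],[0,0,0],[0,0,0],[0,0,0],[0,0,0],[0,0,0]], "dr": [[0,0,0],[0,0,0],[0,0,0],[0,0,0],[0,0,0],[0,0,0]], "claw": [28,34,42,50,55,55]}}

```text
clock: 13.98
tool_pos: [539.6, -284.9, 193.9]
tcp_rot: [-1.242, 1.157, -1.157]
contact_force: [0.6, -0.5, -0.1]
grip_width: 54.5
```

Request:
{"method": "play_rows", "body": {"offset": [[0,-0.003,0],[0,-0.01,0],[0,-0.025,0],[0,-0.045,0],[0,-0.065,0],[0,-0.085,0],[0,-0.1,0],[0,-0.1,0]], "dr": [[0,0,0],[0,0,0],[0,0,0],[0,0,0],[0,0,0],[0,0,0],[0,0,0],[0,0,0]], "claw": [55,55,60,70,80,90,95,95]}}

```text
clock: 14.98
tool_pos: [539.7, -285.0, 295.3]
tcp_rot: [-1.241, 1.155, -1.159]
contact_force: [0.3, -0.2, -0.2]
grip_width: 94.4
```

```bash
python3 - <<'E'
from station import r
from h import *
st(r);c=r.capture("side");f=c["frame"]
cv2.imwrite("pics/s6.png",cv2.resize(f[170:290,270:390],(720,600),interpolation=cv2.INTER_CUBIC))
c=r.capture("top");cv2.imwrite("pics/top6.png",c["frame"])
E
```

```text
t 14.975 p [ 539.7 -285.   295.3] yaw z 4.05 down [ 0.002  -0.0012 -1.    ] F [ 0.27 -0.17 -0.19] M [-0.11  0.02  0.  ] w 94.4 q [-0.59  0.47  1.59  0.    1.08 -0.66]
```

View pics/s6.png

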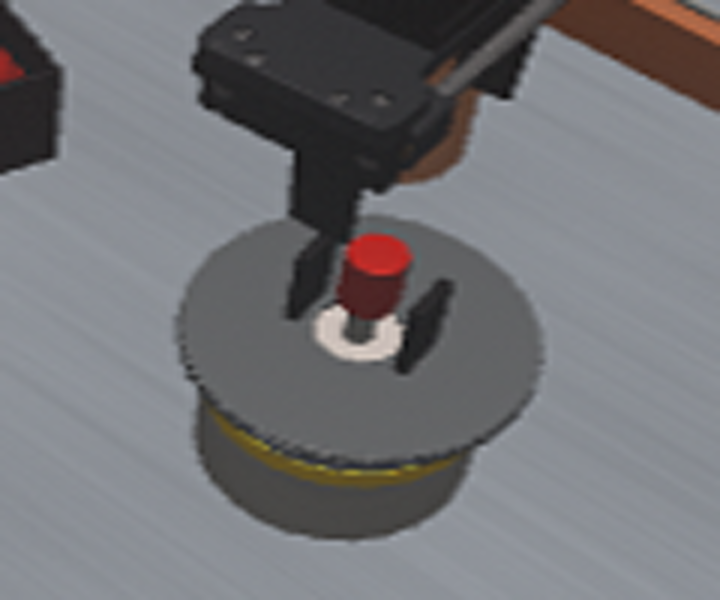

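```bash
python3 - <<'E'
from station import r
from h import *
c=r.capture("side");f=c["frame"];np.save("side6.npy",f)
x,y,w,h,k=312,208,36,40,15
o=cv2.resize(f[y:y+h,x:x+w],(k*w,k*h),interpolation=cv2.INTER_CUBIC)
o=np.clip(o.astype(float)*1.6,0,255).astype(np.uint8)
for i in range(0,w,4): cv2.line(o,(i*k+k//2,0),(i*k+k//2,600),(0,160,160),1);cv2.putText(o,str(x+i),(i*k,12),0,.4,(0,255,255))
for i in range(0,h,4): cv2.line(o,(0,i*k+k//2),(600,i*k+k//2),(0,160,160),1);cv2.putText(o,str(y+i),(0,i*k+8),0,.4,(0,255,255))
cv2.imwrite("pics/z6.png",o)
print("knobtop",radial(c,(539.5,-285),152,7,17,f[...,2].astype(float)-f[...,1],-1,rad=12))
print("disc",radial(c,(539.5,-285),95,60,78,f[...,0].astype(float),1), radial(c,(539.5,-285),95,60,78,f[...,0].astype(float),1,rad=69))
E
```

```text
knobtop (array([ 538.76, -284.78]), 0.91, 120)
disc (array([ 536.23, -286.4 ,   70.  ]), 2.22, 91) (array([ 536.75, -286.11]), 2.6, 92)
```

View pics/z6.png

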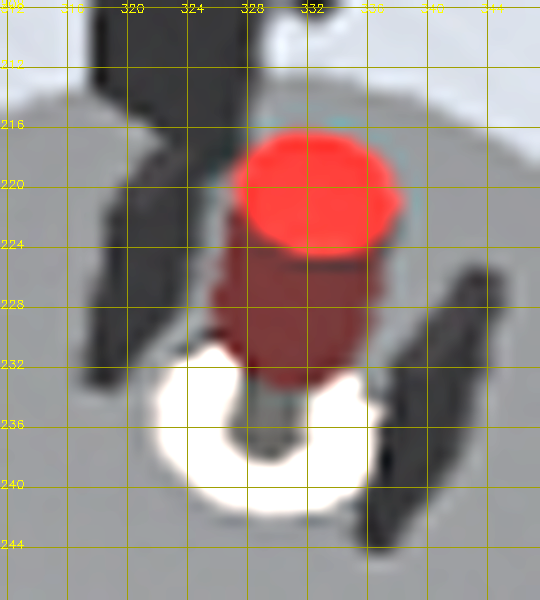

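```bash
python3 - <<'E'
from station import r
from h import *
c=r.capture("side")
def an(a,b,z):
    p=plane(c,[a,b],z);d=p[0]-p[1];print(p.round(1).tolist(),"len",np.linalg.norm(d).round(1),"ears axis deg from +y",np.degrees(np.arctan2(-d[0],d[1])).round(1))
an((317.2,233.3),(335.4,243.6),95)   # bottom-left corners
an((318.2,233.6),(336.8,244.4),95)
for yaw in (-2,2,6,10):
    t=np.radians(yaw);X=np.array([np.cos(t),np.sin(t)]);Y=np.array([-np.sin(t),np.cos(t)]);C=np.array([539.2,-285])
    g=lambda x,y,z:np.r_[C+x*X+y*Y,z]
    print(yaw,"L bl",proj(c,[g(-12,27,95),g(-12,21,95),g(-12,27,141)]).round(1).tolist(),"R bl,bl2,br,tr",proj(c,[g(-12,-21,95),g(-12,-27,95),g(12,-27,95),g(12,-27,141),g(12,-21,141)]).round(1).tolist())
E
```

```text
[[524.2, -261.1], [530.6, -308.2]] len 47.5 ears axis deg from +y 7.8
[[525.1, -263.3], [531.1, -311.7]] len 48.8 ears axis deg from +y 7.0
-2 L bl [[317.1, 231.4], [319.1, 233.0], [319.2, 219.2]] R bl,bl2,br,tr [[333.3, 244.0], [335.4, 245.6], [342.2, 239.5], [345.4, 227.4], [343.2, 225.8]]
2 L bl [[316.9, 232.1], [319.0, 233.5], [319.0, 219.9]] R bl,bl2,br,tr [[334.0, 243.9], [336.2, 245.4], [342.5, 238.8], [345.6, 226.7], [343.3, 225.2]]
6 L bl [[316.7, 232.8], [318.9, 234.1], [318.8, 220.6]] R bl,bl2,br,tr [[334.7, 243.6], [337.0, 245.0], [342.6, 238.1], [345.7, 226.0], [343.3, 224.6]]
10 L bl [[316.6, 233.5], [318.9, 234.7], [318.7, 221.4]] R bl,bl2,br,tr [[335.4, 243.4], [337.8, 244.6], [342.7, 237.4], [345.8, 225.2], [343.3, 224.0]]
```

Request:
{"method": "play_rows", "body": {"offset": [[0,0,0],[0,0,0],[0,0,0],[0,0,0],[0,0,0],[0,0,0],[0,0,0]], "dr": [[0,0.15,0],[0,0.32,0],[0,0.5,0],[0,0.68,0],[0,0.84,0],[0,1,0],[0,1,0]], "claw": [85,85,85,85,85,85,85]}}

```text
clock: 16.05
tool_pos: [539.5, -284.9, 293.2]
tcp_rot: [-0.783, 1.714, -1.712]
contact_force: [-0.4, -0.3, 0.8]
grip_width: 85.3
```

Request:
{"method": "play_rows", "body": {"offset": [[0,0,0],[0,0,0],[0,0,0],[0,0,0],[0,0,0],[0,0,0],[0,0,0],[0,0,0]], "dr": [[0,0.15,0],[0,0.32,0],[0,0.5,0],[0,0.68,0],[0,0.84,0],[0,0.9456,0],[0,0.9456,0],[0,0.9456,0]], "claw": [85,85,85,85,85,85,85,85]}}

```text
clock: 17.05
tool_pos: [539.5, -284.9, 293.7]
tcp_rot: [-0.126, 2.162, -2.161]
contact_force: [0.2, 1.0, -0.2]
grip_width: 84.9
```

```bash
python3 - <<'E'
from station import r
from h import *
s,R=st(r);mv(R,np.r_[539.4,-285.2,185]-s["tool_pos"])
c=r.capture("side");f=c["frame"]
cv2.imwrite("pics/s7.png",cv2.resize(f[150:290,270:410],(600,600),interpolation=cv2.INTER_CUBIC))
E
```

```text
t 17.05 p [ 539.5 -284.9  293.7] yaw z -83.32 down [-2.e-04  2.e-04 -1.e+00] F [ 0.16  0.95 -0.21] M [-0.05  0.2   0.04] w 84.9 q [-0.59  0.47  1.6   0.    1.08  0.86]
tool offset (units) [0.0002 0.1087 0.0003]
```

View pics/s7.png

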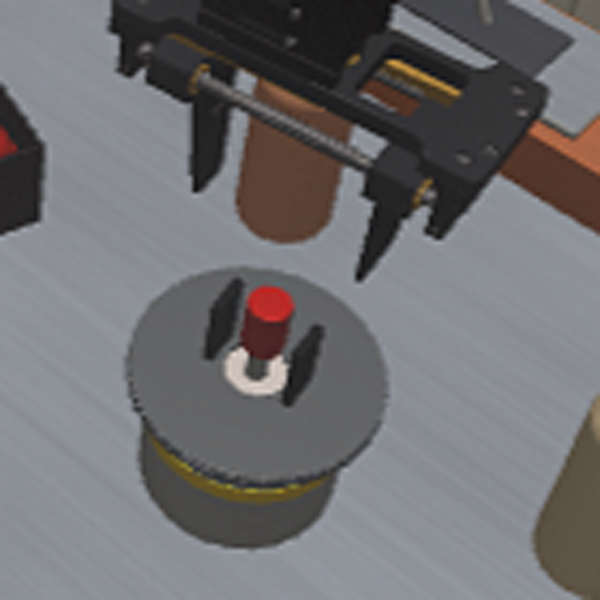

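Request:
{"method": "play_rows", "body": {"offset": [[0,0.015,0],[0,0.03,0],[0,0.045,0],[0,0.057,0],[0,0.065,0],[0,0.068,0],[0,0.068,0]], "dr": [[0,0,0],[0,0,0],[0,0,0],[0,0,0],[0,0,0],[0,0,0],[0,0,0]], "claw": [85,85,85,85,80,80,80]}}

```text
clock: 17.98
tool_pos: [539.6, -285.0, 226.0]
tcp_rot: [-0.123, 2.163, -2.163]
contact_force: [-0.1, -0.2, -0.1]
grip_width: 80.0
```

```bash
python3 - <<'E'
from station import r
from h import *
s,R=st(r);mv(R,np.r_[539.4,-285.2,185]-s["tool_pos"])
c=r.capture("side");f=c["frame"]
cv2.imwrite("pics/s8.png",cv2.resize(f[170:270,280:380],(600,600),interpolation=cv2.INTER_CUBIC))
E
```

```text
t 17.975 p [ 539.6 -285.   226. ] yaw z -83.5 down [ 2.e-04 -0.e+00 -1.e+00] F [-0.07 -0.16 -0.13] M [-0.05  0.18 -0.01] w 80.0 q [-0.59  0.54  1.67  0.    0.93  0.86]
tool offset (units) [0.0003 0.041  0.0002]
```

View pics/s8.png

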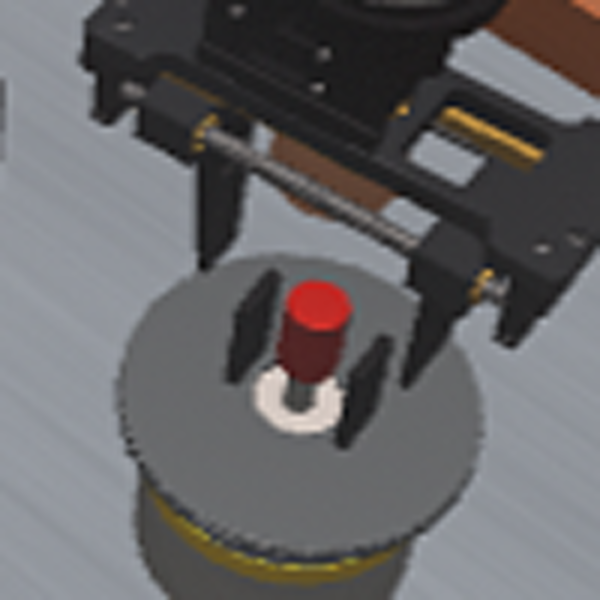

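Request:
{"method": "play_rows", "body": {"offset": [[0,0.01,0],[0,0.02,0],[0,0.03,0],[0,0.037,0],[0,0.04,0],[0,0.04,0]], "dr": [[0,0,0],[0,0,0],[0,0,0],[0,0,0],[0,0,0],[0,0,0]], "claw": [80,80,80,80,80,80], "squeeze": 10}}

```text
clock: 18.77
tool_pos: [539.6, -284.9, 185.8]
tcp_rot: [-0.123, 2.163, -2.163]
contact_force: [0.7, 0.3, 0.2]
grip_width: 80.2
```

Request:
{"method": "play_rows", "body": {"offset": [[0,0,0],[0,0,0],[0,0,0],[0,0,0],[0,0,0],[0,0,0],[0,0,0],[0,0,0]], "dr": [[0,0,0],[0,0,0],[0,0,0],[0,0,0],[0,0,0],[0,0,0],[0,0,0],[0,0,0]], "claw": [70,64,60,57,54,51,48,45]}}

```text
clock: 19.77
tool_pos: [539.6, -285.0, 185.9]
tcp_rot: [-0.123, 2.163, -2.163]
contact_force: [-0.2, -1.2, -0.3]
grip_width: 53.9
```

Request:
{"method": "play_rows", "body": {"offset": [[0,0,0],[0,0,0],[0,0,0],[0,0,0]], "dr": [[0,0,0],[0,0,0],[0,0,0],[0,0,0]], "claw": [45,45,45,45], "squeeze": 25}}

```text
clock: 20.27
tool_pos: [539.6, -285.0, 185.9]
tcp_rot: [-0.123, 2.163, -2.163]
contact_force: [-0.7, -2.1, 1.2]
grip_width: 53.9
```

```bash
python3 - <<'E'
from station import r
from h import *
s,R=st(r)
c=r.capture("side");f=c["frame"]
cv2.imwrite("pics/s9.png",cv2.resize(f[170:290,270:390],(600,600),interpolation=cv2.INTER_CUBIC))
E
```

```text
t 20.275 p [ 539.6 -285.   185.9] yaw z -83.51 down [ 1.e-04  0.e+00 -1.e+00] F [-0.74 -2.1   1.25] M [-0.36  0.08 -0.03] w 53.9 q [-0.59  0.59  1.7   0.    0.85  0.86]
```

View pics/s9.png

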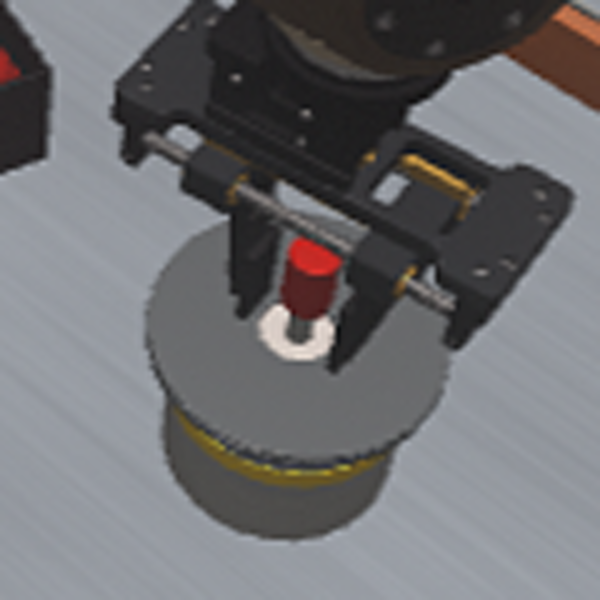

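```bash
python3 - <<'E'
from station import r
from h import *
F=[]
for i in range(6): r.capture("side");F.append(np.r_[r.sense()["contact_force"],r.sense()["torque"]])
print(np.mean(F,0).round(2),np.std(F,0).round(2))
E
```

```text
[ 0.52 -1.26  1.1  -0.43  0.1   0.  ] [0.32 0.29 0.44 0.03 0.02 0.02]
```

Request:
{"method": "play_rows", "body": {"offset": [[0,0,0.0004],[0,0,0.0008],[0,0,0.0008]], "dr": [[0,0,0],[0,0,0],[0,0,0]], "claw": [45,45,45], "squeeze": 25}}

```text
clock: 21.0
tool_pos: [539.6, -285.4, 185.9]
tcp_rot: [-0.123, 2.164, -2.162]
contact_force: [-0.7, 3.2, 4.1]
grip_width: 53.9
```

```bash
python3 - <<'E'
from station import r
from h import *
F=[]
for i in range(6): r.capture("side");F.append(np.r_[r.sense()["contact_force"],r.sense()["torque"]])
print(np.mean(F,0).round(2),np.std(F,0).round(2));st(r)
E
```

```text
[-0.84  3.37  4.43  0.36  0.22  0.03] [0.52 0.25 0.38 0.07 0.03 0.03]
t 21.3 p [ 539.6 -285.6  185.9] yaw z -83.5 down [-1.e-04  2.e-04 -1.e+00] F [-0.33  3.36  4.76] M [0.38 0.28 0.02] w 54.0 q [-0.6   0.59  1.7   0.    0.85  0.86]
```

Request:
{"method": "play_rows", "body": {"offset": [[0,0,-0.0003],[0,0,-0.0005],[0,0,-0.0005]], "dr": [[0,0,0],[0,0,0],[0,0,0]], "claw": [45,45,45]}}

```text
clock: 21.68
tool_pos: [539.6, -285.5, 185.9]
tcp_rot: [-0.122, 2.163, -2.163]
contact_force: [-0.9, -1.3, 4.3]
grip_width: 54.1
```

```bash
python3 - <<'E'
from station import r
from h import *
F=[]
for i in range(6): r.capture("side");F.append(np.r_[r.sense()["contact_force"],r.sense()["torque"]])
print(np.mean(F,0).round(2),np.std(F,0).round(2));st(r)
E
```

```text
[-1.19 -2.87  3.33 -0.34  0.36  0.02] [0.09 0.52 0.72 0.11 0.02 0.02]
t 21.975 p [ 539.6 -285.5  185.9] yaw z -83.51 down [ 3.e-04 -4.e-04 -1.e+00] F [-1.19 -3.63  3.32] M [-0.44  0.39  0.02] w 53.4 q [-0.59  0.59  1.7  -0.    0.85  0.86]
```

Request:
{"method": "play_rows", "body": {"offset": [[0,-0.0005,0.0001],[0,-0.001,0.0002],[0,-0.0015,0.0002],[0,-0.002,0.0002],[0,-0.003,0.0002],[0,-0.004,0.0002],[0,-0.005,0.0002],[0,-0.006,0.0002],[0,-0.0075,0.0002],[0,-0.009,0.0002],[0,-0.01,0.0002],[0,-0.01,0.0002]], "dr": [[0,0,0],[0,0,0],[0,0,0],[0,0,0],[0,0,0],[0,0,0],[0,0,0],[0,0,0],[0,0,0],[0,0,0],[0,0,0],[0,0,0]], "claw": [45,45,45,45,45,45,45,45,45,45,45,45]}}

```text
clock: 23.48
tool_pos: [539.6, -285.4, 196.0]
tcp_rot: [-0.123, 2.163, -2.163]
contact_force: [-0.4, -0.0, -1.7]
grip_width: 53.7
```

```bash
python3 - <<'E'
from station import r
from h import *
s,R=st(r)
c=r.capture("side");f=c["frame"]
cv2.imwrite("pics/s10.png",cv2.resize(f[170:290,270:390],(600,600),interpolation=cv2.INTER_CUBIC));st(r)
E
```

```text
t 23.475 p [ 539.6 -285.4  196. ] yaw z -83.51 down [ 2.e-04 -0.e+00 -1.e+00] F [-0.36 -0.01 -1.67] M [-0.01  0.11  0.01] w 53.7 q [-0.59  0.58  1.69  0.    0.87  0.86]
t 23.525 p [ 539.6 -285.4  195.9] yaw z -83.5 down [ 1.e-04  1.e-04 -1.e+00] F [-0.27 -0.3  -1.72] M [-0.03  0.16 -0.02] w 54.1 q [-0.59  0.58  1.69  0.    0.87  0.86]
```

View pics/s10.png

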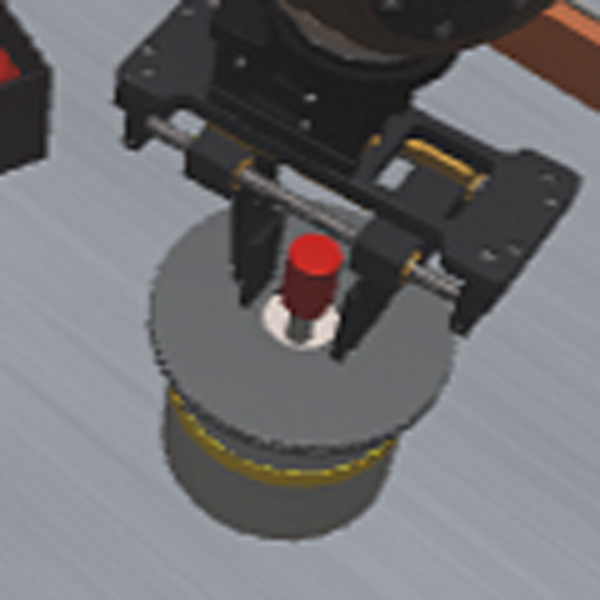

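Request:
{"method": "play_rows", "body": {"offset": [[0,-0.003,0],[0,-0.006,0],[0,-0.01,0],[0,-0.014,0],[0,-0.018,0],[0,-0.022,0],[0,-0.026,0],[0,-0.03,0],[0,-0.034,0],[0,-0.038,0],[0,-0.04,0],[0,-0.04,0]], "dr": [[0,0,0],[0,0,0],[0,0,0],[0,0,0],[0,0,0],[0,0,0],[0,0,0],[0,0,0],[0,0,0],[0,0,0],[0,0,0],[0,0,0]], "claw": [45,45,45,45,45,45,45,45,45,45,45,45]}}

```text
clock: 25.02
tool_pos: [539.6, -285.4, 236.0]
tcp_rot: [-0.122, 2.163, -2.163]
contact_force: [0.4, 0.1, -1.3]
grip_width: 53.8
```

```bash
python3 - <<'E'
from station import r
from h import *
s,R=st(r)
c=r.capture("side");f=c["frame"]
cv2.imwrite("pics/s11.png",cv2.resize(f[150:290,270:410],(600,600),interpolation=cv2.INTER_CUBIC));st(r)
E
```

```text
t 25.025 p [ 539.6 -285.4  236. ] yaw z -83.51 down [ 2.e-04 -0.e+00 -1.e+00] F [ 0.36  0.14 -1.34] M [-0.    0.15 -0.01] w 53.8 q [-0.59  0.53  1.66  0.    0.95  0.86]
t 25.075 p [ 539.6 -285.4  235.9] yaw z -83.51 down [ 0.e+00  1.e-04 -1.e+00] F [-1.02  0.36 -1.63] M [-0.08  0.18 -0.01] w 53.7 q [-0.59  0.53  1.66  0.    0.95  0.86]
```

View pics/s11.png

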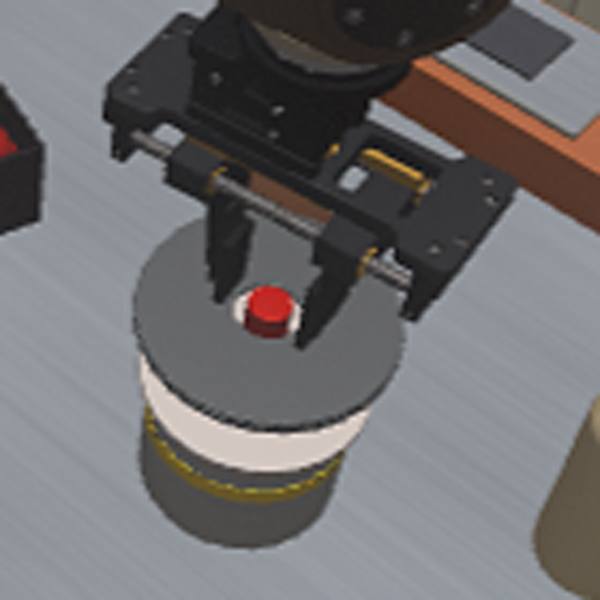

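Request:
{"method": "play_rows", "body": {"offset": [[0,-0.003,0],[0,-0.007,0],[0,-0.012,0],[0,-0.017,0],[0,-0.022,0],[0,-0.027,0],[0,-0.032,0],[0,-0.037,0],[0,-0.042,0],[0,-0.047,0],[0,-0.05,0],[0,-0.05,0]], "dr": [[0,0,0],[0,0,0],[0,0,0],[0,0,0],[0,0,0],[0,0,0],[0,0,0],[0,0,0],[0,0,0],[0,0,0],[0,0,0],[0,0,0]], "claw": [45,45,45,45,45,45,45,45,45,45,45,45]}}

```text
clock: 26.58
tool_pos: [539.6, -285.4, 286.1]
tcp_rot: [-0.122, 2.163, -2.163]
contact_force: [0.1, -0.7, -1.9]
grip_width: 54.2
```

Request:
{"method": "play_rows", "body": {"offset": [[0,0,0],[0,0,0],[0,0,0],[0,0,0]], "dr": [[0,0,0],[0,0,0],[0,0,0],[0,0,0]], "claw": [45,45,45,45]}}

```text
clock: 27.08
tool_pos: [539.6, -285.4, 285.8]
tcp_rot: [-0.123, 2.163, -2.163]
contact_force: [-0.7, 0.1, -1.1]
grip_width: 54.0
```

```bash
python3 - <<'E'
from station import r
from h import *
s,R=st(r)
c=r.capture("side");f=c["frame"]
cv2.imwrite("pics/side12.png",f);cv2.imwrite("pics/s12.png",cv2.resize(f[150:290,270:410],(600,600),interpolation=cv2.INTER_CUBIC));st(r)
# disc at its expected face height (site = tcp-60; face 31 below)
z=s["tool_pos"][2]-60-31
print("outer disc",z,radial(c,(539.5,-285.4),z,60,78,f[...,0].astype(float),1))
# inner flange top edge visible front arc, z=91 r=62: predicted front points
a=np.radians([180,210,225,240,270]);print("pred flange underside front px",proj(c,np.c_[539.4+62*np.cos(a),-285+62*np.sin(a),0*a+85]).round(1).tolist())
b=f.min(2).astype(int)
for u in(305,315,325,335,345): 
    col=b[225:285,u]; w=np.nonzero(col>150)[0]; print(u,(w.min()+225,w.max()+225) if len(w) else None)
E
```

```text
t 27.075 p [ 539.6 -285.4  285.8] yaw z -83.5 down [-0.e+00  1.e-04 -1.e+00] F [-0.74  0.13 -1.13] M [-0.07  0.15 -0.01] w 54.0 q [-0.59  0.48  1.6   0.    1.06  0.86]
t 27.125 p [ 539.6 -285.4  285.9] yaw z -83.51 down [ 0.e+00  1.e-04 -1.e+00] F [ 0.23  0.75 -1.59] M [-0.06  0.19  0.04] w 53.7 q [-0.59  0.48  1.6   0.    1.06  0.86]
outer disc 194.83368669053817 (array([ 535.46, -286.32,   70.05]), 1.77, 102)
pred flange underside front px [[311.8, 254.3], [325.1, 260.4], [332.5, 261.1], [339.7, 260.2], [351.2, 253.9]]
305 (np.int64(225), np.int64(244))
315 (np.int64(231), np.int64(254))
325 (np.int64(236), np.int64(258))
335 (np.int64(237), np.int64(277))
345 (np.int64(237), np.int64(256))
```

View pics/s12.png

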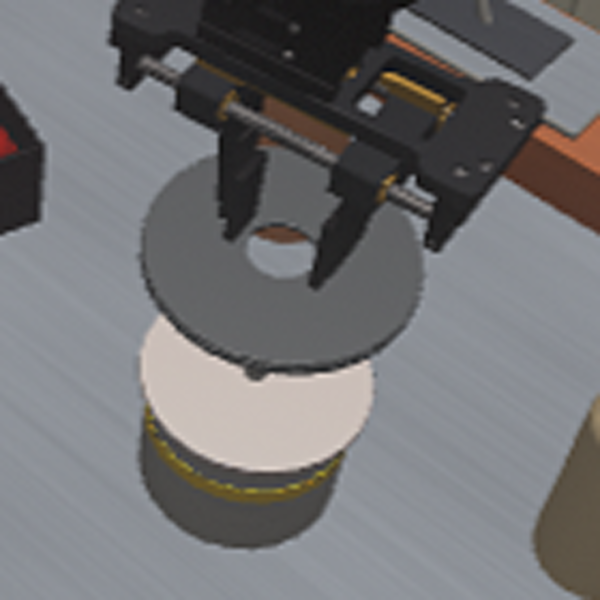

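View pics/side12.png

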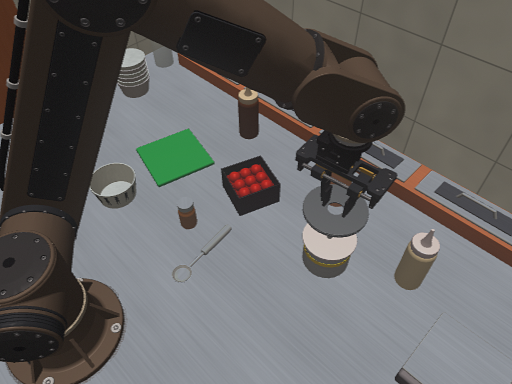

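```bash
python3 - <<'E'
from station import r
from h import *
c=r.capture("side");f=c["frame"];m=((f[...,2].astype(int)-f[...,0]>8)&(f.min(2)>110)).astype(np.uint8);m[:225]=0;m[265:]=0;m[:,:295]=0;m[:,365:]=0
m=cv2.morphologyEx(m,cv2.MORPH_OPEN,np.ones((3,3),np.uint8))
cn=max(cv2.findContours(m,cv2.RETR_EXTERNAL,cv2.CHAIN_APPROX_NONE)[0],key=cv2.contourArea)[:,0]
p=plane(c,cn+0.0,91);d=p-[539.4,-285];a=np.degrees(np.arctan2(d[:,1],d[:,0]));k=(np.hypot(*d.T)>55)
print(len(p),k.sum(),"free",circ(p[k]),"r62",circ(p[k],62))
s,_=st(r)
r.close_job()
E
```

```text
135 89 free (array([ 538.63398516, -285.31105181,   60.27131994]), np.float64(0.9309603605287965)) r62 (array([ 540.44081547, -284.33474553]), np.float64(1.5456055397217583))
t 27.175 p [ 539.6 -285.4  285.9] yaw z -83.5 down [ 0.e+00  1.e-04 -1.e+00] F [ 0.57 -1.04 -1.66] M [-0.06  0.12  0.03] w 53.6 q [-0.59  0.48  1.6   0.    1.06  0.86]
the job is handed in; nothing more can be done
```

I handed the job in at 27.2 s of the 54 s allowed. It gave no verdict, so the state below comes from my own last checks.

**What I did:** I lifted both lids by the red knob and lowered them into the pot. Contact came at the height expected for a lid fully home, and I then let go of the knob. After turning the gripper a quarter turn, I took the outer lid by its two ears and lifted it 100 mm straight up. It finished held level and still.

**Last checks:**
- **Grip and height:** the ears were held at an opening of 54 mm and the wrist carried about 1.7 N, close to the outer lid's weight. The ears' point is about 140 mm above the rim and about 0.5 mm sideways of the pot's centre, worked out from the arm's position.
- **Inner lid:** its flange looks level and seated, about 1–1.5 mm from the pot centre I measured.
- **Other objects:** those in view of the side camera looked unmoved; I checked by eye only.

**What disagreed or went less smoothly:**
- **Outer lid position:** fitting a circle to its rim in the side camera put its centre about 4 mm off in x from the gripper. I put this down to the rim edge and the partly hidden view, and it is well inside the 60 mm limit.
- **Ear grip:** small sideways nudges to relax the grip only swung the side force between about -3 and +3 N. It fell to near zero once the lid lifted.

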